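# Fit the new drum shaft in a dryer's bearing housing

## Robot

A 6-joint arm with a two-finger parallel gripper is mounted at the origin on the work surface. World frame = base frame: x ahead of the robot, y to its left, z up, the work surface at z = 0. Lengths are in mm, angles in rad, forces in N, time in s.
With the tool pointing down it reaches from about 350 to 975 mm from the base axis. Payload 7.1 kg.
Tool frame: the origin (TCP) lies at the very end of the fingers, on their centre line; the grasp point (between the pads) lies ctrl.hold_point_z behind it (ctrl.hold_point_z is the distance from the TCP to the grasp point, in mm); z points along the fingers, y is the line along which they close (so a half turn about z gives the same grasp; the last joint's range is limited). The gripper opens to 88 mm and grips with 3 to 60 N. Pads are 20 mm wide; open, the fingers measure 115 mm over their backs; the gripper's body (75 mm by 178 mm) begins 61 mm behind the grasp point.
Start: joints at [1.308, 0.423, 1.63, -0, 1.089, -0.019], TCP at [150.839, 606.508, 222.675] pointing down, gripper open.
Joint ranges: [-3, 3], [-0.9, 2.11], [0.09, 2.58], [-1.31, 4.45], [0.11, 2.69], [-2.54, 2.54]. Speed limits (rad/s): [2.39, 2.39, 3.01, 3.14, 3.14, 3.14].

## Interface

Orientations are given as a rotation vector (axis times angle).
In Python, from workcell import ctrl gives the robot as it stands. The module is installed in compiled form; this text tells all that it offers.
- The arm moves only by the shell command python3 -m creep 'ROWS'. ROWS is JSON, a list of rows, each an object with "translation": the shift along the tool's x, y, z in mm, a list of three; "angular": the turn, a rotation vector about the tool's x, y, z in rad, a list of three; "jaw": the opening, from 0 (shut) to 1 (fully open). A call has exactly 8 rows; each row is the pose to reach, as a shift and turn from the pose commanded when the call began, along the tool's axes at that moment; what a row does not reach only later rows make up. A row lasts 1/8 s, in which the tool goes at most 62.5 mm and 10.7 degrees, less where a joint would pass 70% of its speed; a pose out of reach is approached as far as the arm can. A call with a gripper value outside its range is refused whole. The fingers move at their own pace and stop on an object; the grip force is fixed at half the most. Time passes only in rows, so rows that repeat a pose let the fingers close, or fill a call up. It gives the time, the measured TCP pose, the force, the opening and the grip force at its end, in the units of the state.
- ctrl.get_obs(): the state, without advancing time (a new reading comes with each control period).
- ctrl.get_image(name): name is "scene" or "top"; returns the picture (420x560x3 uint8, red, green, blue); there is no depth.
- ctrl.camera_info(name): a dict with "camera_matrix" (3x3 intrinsics, pixels), "distortion" ([k1, k2, p1, p2, k3] as OpenCV has them; the pictures are not rectified), "world_from_camera" (4x4, takes a point from camera to world coordinates). Camera axes: x right, y up, looking along -z (the intrinsics and any distortion apply to the point x, -y, -z); pixel columns grow to the right and rows downward; lengths in mm; the calibration is good to about 2 mm. A picture is of the moment at which its call begins. camera_info takes no time and is no camera call.
- ctrl.close_job(): hands the job in; it is judged then, once.
Trained networks look in the newest picture that a camera, given by its name, has taken for a name from the list of things; names that differ only in an ending like _2 or _b are one class to them, and where a whole thing is asked for, a point or a joint stands for the part that bears it (a point fixed in the world has none). Each returns a list of dicts, best first, with "score" (0 to 1); they miss things now and then, are a little off and sometimes report something else, mostly with a low value. They report only what shows in the picture. A call takes as long as a camera call. They do not tell look-alikes from the thing itself.
- ctrl.look_for(camera, label): "rect" ([left, top, right, bottom] in pixels, round what is visible of it).
The state is a dict: "t": time; "qpos": joint angles; "qvel": joint speeds; "joint_torque": joint torques, N m; "ee_pos": TCP position; "orientation": TCP orientation; "ft_force": force on the tool from outside, world axes, zero at the start; "moment": the same for the moment, N m; "width": finger opening in mm; "grasp_force": force on a finger pad.
Only numpy, scipy, OpenCV 4.12 (cv2) and the standard library are available. Lean on these libraries where they do the work, as an engineer would, in place of code of your own. Each camera call takes 0.05 s, during which the arm holds its last target. There are 200 camera calls.

## Task

Draw the new steel drum shaft right out of its carton by the round nose that sticks out, lay it down on the table and let go, then take it up again so that its nose is free. Hold it clearly tilted so that one edge of the nose enters the mouth of the bearing housing's bore first, then straighten it in line with the bore and slide it fully home, until the shoulder of its square end rests against the housing. Let go of it, and leave the other things on the table where they are.

Things in the scene. Friction and masses are not known exactly. Their poses are not given: they have to be found in the camera images.
- shaft: New drum shaft, plain steel, 0.6 to 0.82 kg: round shank 22 mm in diameter and 110 mm long with the nose at its end, then a sharp shoulder to a square end 30 x 30 mm, 55 mm long. Origin on the axis at the shoulder; +x runs along the axis to the nose; y, z are square to the flats. Centre of mass at x = +10 mm. It starts in the carton, on its 3 mm floor, 44 to 52 mm of the nose end sticking out.
- shaft_nose (a point): Centre of the shaft's nose face (x = +110 mm on the shaft; 2 mm chamfer), axes as the shaft's. Lying on a flat surface the shaft rests on its shoulder's edge and its nose: the nose points 2 degrees down and the origin is 15 mm above the surface. The flats of the square end keep it from rolling.
- shaft_tail (a point): Centre of the end face of the shaft's square end (x = -55 mm on the shaft), axes as the shaft's.
- carton: Slim brown cardboard carton lying on the table, stuck down, closed on top and at the back, open at one end. 56 mm wide, 56 mm high, 135 mm deep outside; board 3 mm, inside 50 x 48 mm. Origin on the table under the middle of the open end; +x points level straight out of the opening, z up. The floor goes on outside as a flat flap 3 mm thick, 56 mm wide, to x = +40 mm.
- housing: The dryer's bearing housing: grey cast-iron barrel 72 mm in diameter, 80 mm long, with a level bore right through it, on a foot bolted to a galvanised plate; it does not move. Origin on the table under the bore's mouth; +x points into the bore, z up. Barrel's top at 111 mm, grease nipple to 118 mm. Foot 120 mm wide, 17 mm high; plate 5 mm thick, 180 mm wide, from x = -20 to +110 mm.
- bore_mouth (a point): Centre of the bore's mouth in the housing's front face, 75 mm above the table; axes as the housing's: +x into the bore. The bore is 23.5 mm wide, with a 1.8 mm 45 degree lead-in chamfer at the mouth. With the shaft home its shoulder is at the mouth and its nose shows 30 mm beyond the far end.
- pulley: Bystander: aluminium belt pulley lying flat, 92 mm in diameter, 34 mm high. Origin under its centre.
- grease_can: Bystander: grey metal can, 68 mm in diameter, 85 mm high. Origin under its centre.
- coin_box: Bystander: open steel coin box 75 x 105 x 55 mm. Origin under its centre.
- spanner: Bystander: steel spanner 170 mm long, lying along its x. Origin under its middle.
Mind the look-alikes: they are no part of the job. Of the things that look like the shaft, the middle-sized one is meant.

How it is judged (in metres and radians):
On the way, in this order (a step that is already met when the one before it is completed fails the run):
1. the shaft lies on the table, its whole length out through the carton's opening, still and let go (x of shaft_tail in the frame of carton above 0 m and height (world z) of each of shaft, shaft_nose below 0.025 m and contact force between the fingers and shaft below 0.05 N and linear speed of shaft below 0.02 m/s), for 0.2 s.
2. the nose has entered the bore's mouth edge first: its centre at or past the mouth while the shaft is tilted 4 degrees or more from the bore's axis (x of shaft_nose in the frame of bore_mouth between 0 and 0.02 m and y of shaft_nose in the frame of bore_mouth between -0.006 and 0.006 m and z of shaft_nose in the frame of bore_mouth between -0.006 and 0.006 m and angle between the x axis of shaft and the x axis of bore_mouth, either way round above 0.07 rad), for 0.05 s.
At the end, for the whole second after the job is handed in: The shaft is in the bore, in line with it within 0.05 rad, its shoulder within 4 mm of the housing's face (nose through the far end), at rest and let go (distance between shaft and bore_mouth below 0.004 m and x of shaft_nose in the frame of bore_mouth above 0.106 m and angle between the x axis of shaft and the x axis of bore_mouth, either way round below 0.05 rad and linear speed of shaft below 0.01 m/s and contact force between the fingers and shaft below 0.05 N); the robot touches nothing.
It fails at once if the pulley, grease can, coin box or spanner is moved more than 25 mm (distance of any of pulley, grease_can, coin_box, spanner from where it was at the start of the episode above 0.025 m).
It also fails if it takes over 54 s, if anything falls off the work surface, if the arm or the gripper's body presses on something with over 40 N, if the wrist force passes 120 N, or if a joint passes its speed limit or range.

## Working session

There is one attempt and no reset: what is moved stays moved. The work goes in short steps, Python scripts to look and compute and a shell command to move; the robot and the scene stay as the last step left them, time stands still between calls to the robot, and variables do not carry over. Pictures are saved under pics/ and viewed, at most 11 in all, crops included, and the job is handed in when it is done.

```bash
mkdir -p pics; cat > h.py <<'E'
import numpy as np, cv2
from scipy.spatial.transform import Rotation as R
from workcell import ctrl
def cam(n):
    i=ctrl.camera_info(n); return np.array(i["camera_matrix"]),np.array(i["distortion"]),np.array(i["world_from_camera"])
def ray(n,uv,z):
    K,D,T=cam(n); p=cv2.undistortPoints(np.array(uv,float).reshape(-1,1,2),K,D).reshape(-1,2)
    d=np.c_[p[:,0],-p[:,1],-np.ones(len(p))]@T[:3,:3].T; o=T[:3,3]
    return o+d*((np.asarray(z)-o[2])/d[:,2])[:,None]
def proj(n,P):
    K,D,T=cam(n); q=(np.atleast_2d(P)-T[:3,3])@T[:3,:3]; q=q*[1,-1,-1]
    return cv2.projectPoints(q,np.zeros(3),np.zeros(3),K,D)[0].reshape(-1,2)
def save(n,f,crop=None,s=1):
    im=ctrl.get_image(n)[:,:,::-1]
    if crop: im=im[crop[1]:crop[3],crop[0]:crop[2]]
    cv2.imwrite('pics/'+f,cv2.resize(im,None,fx=s,fy=s,interpolation=cv2.INTER_CUBIC))
E
python3 - <<'E'
from h import *
for n in ("top","scene"):
    save(n,n+"0.png",s=1.4)
    print(n,cam(n)[2].round(2).tolist(),cam(n)[0].round(0).tolist())
    for l in ["shaft","carton","housing","pulley","grease_can","coin_box","spanner"]:
        print(l,[(np.round(d["rect"]).tolist(),round(d["score"],2)) for d in ctrl.look_for(n,l)])
o=ctrl.get_obs();print(o,ctrl.hold_point_z)
E
```

```text
top [[-0.02, 0.99, -0.12, 438.59], [-1.0, -0.02, 0.0, -41.84], [0.0, 0.12, 0.99, 1098.23], [0.0, 0.0, 0.0, 1.0]] [[447.0, 0.0, 288.0], [0.0, 447.0, 211.0], [0.0, 0.0, 1.0]]
shaft [([380.0, 295.0, 446.0, 366.0], 0.96), ([442.0, 232.0, 487.0, 265.0], 0.71), ([338.0, 241.0, 366.0, 255.0], 0.6)]
carton [([341.0, 223.0, 420.0, 258.0], 0.57)]
housing [([169.0, 201.0, 222.0, 276.0], 0.66)]
pulley [([195.0, 105.0, 232.0, 146.0], 0.56)]
grease_can []
coin_box [([274.0, 115.0, 319.0, 148.0], 0.61)]
spanner [([98.0, 242.0, 124.0, 306.0], 0.65)]
scene [[-0.55, -0.54, 0.64, 1301.98], [0.83, -0.37, 0.41, 447.33], [0.01, 0.76, 0.65, 828.8], [0.0, 0.0, 0.0, 1.0]] [[436.0, 0.0, 280.0], [0.0, 436.0, 209.0], [0.0, 0.0, 1.0]]
shaft [([247.0, 125.0, 259.0, 165.0], 0.88), ([163.0, 156.0, 206.0, 166.0], 0.77), ([238.0, 181.0, 261.0, 193.0], 0.68)]
carton [([200.0, 163.0, 253.0, 202.0], 0.68)]
housing [([324.0, 211.0, 392.0, 281.0], 0.75)]
pulley [([269.0, 292.0, 310.0, 332.0], 0.57), ([325.0, 211.0, 394.0, 281.0], 0.39)]
grease_can [([163.0, 211.0, 196.0, 251.0], 0.97), ([325.0, 208.0, 395.0, 278.0], 0.61)]
coin_box [([196.0, 235.0, 251.0, 283.0], 0.68)]
spanner [([441.0, 231.0, 454.0, 285.0], 0.96), ([240.0, 180.0, 261.0, 194.0], 0.46)]
{'t': 0.8, 'qpos': array([ 1.30802909e+00,  4.23063980e-01,  1.62987823e+00,  2.18206937e-06,
        1.08858411e+00, -1.90085207e-02]), 'qvel': array([ 8.22755881e-05,  2.41173208e-04, -5.58172965e-04, -1.27866891e-03,
       -3.55583615e-04,  6.41696417e-04]), 'joint_torque': array([-1.27636544e-03, -5.44497943e+01, -2.74038899e+01,  6.45647454e-02,
        1.65708078e-02, -1.91401386e-05]), 'ee_pos': array([150.82590083, 606.53351626, 222.70613905]), 'orientation': array([3.81948719e-01, 3.11828047e+00, 1.03581929e-04]), 'ft_force': array([-0.46638911, -0.0552633 ,  0.51179634]), 'moment': array([ 0.00732161, -0.01294725, -0.01374952]), 'grasp_force': 0.0, 'width': 87.78565342553472} 18.700000000000003
```

View pics/top0.png

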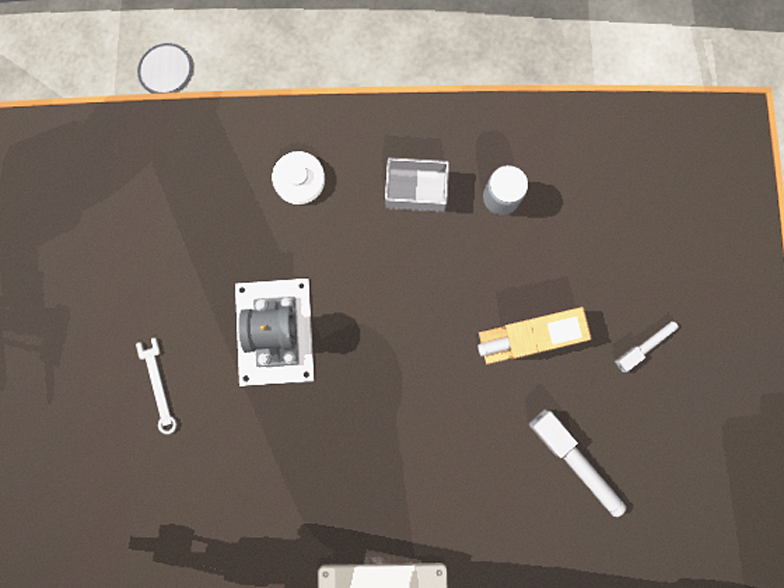

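View pics/scene0.png

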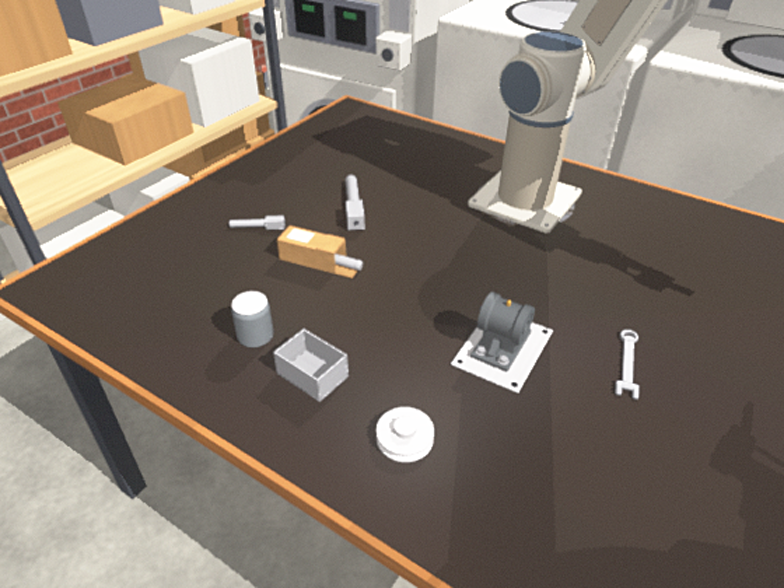

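The top view shows the carton at about (375,240) native with its opening to the left (+y) and the nose at (350,248). The housing is at (195,237), the small look-alike at (463,248) and the big one at (413,330). I'll zoom in to get the edges.

```bash
python3 - <<'E'
from h import *
a=ctrl.get_image("top")[:,:,::-1]; b=ctrl.get_image("scene")[:,:,::-1]
def c(im,x,y,w,h,s): return cv2.resize(im[y:y+h,x:x+w],(w*s,h*s),interpolation=cv2.INTER_CUBIC)
t1=c(a,160,195,66,83,4)   # 264x332
t2=c(a,330,205,100,65,5)   # 500x325
s1=c(b,315,200,90,80,4); s2=c(b,190,155,75,50,5)
W=np.zeros((600,800,3),np.uint8)
W[:332,:264]=t1; W[:325,270:770]=t2
W[335:335+265,:360]=s1[:265]; W[335:585,370:745]=s2
cv2.imwrite('pics/z.png',W)
E
```

```text
(no output)
```

View pics/z.png

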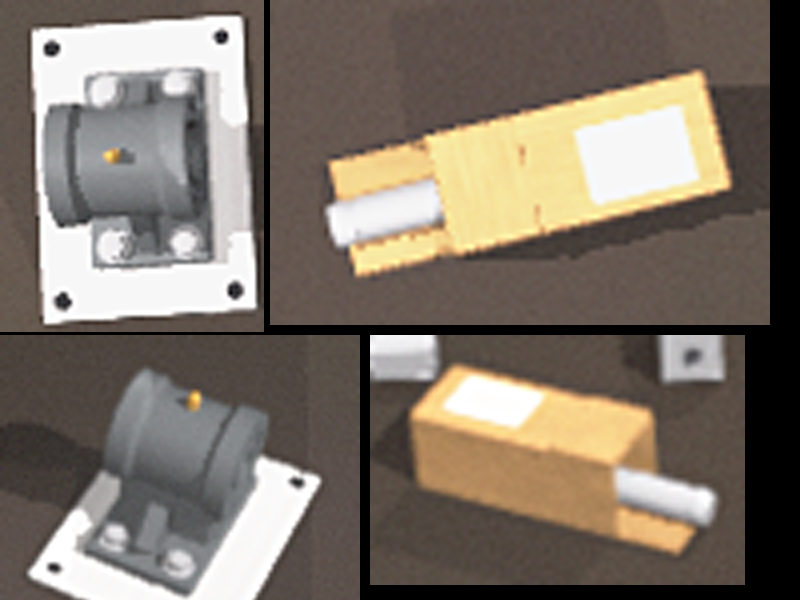

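```bash
cat > m.py <<'E'
from h import *
from scipy.optimize import least_squares
t1=lambda p:np.array(p)/4+[160,195]-.4
t2=lambda p:(np.array(p)-[270,0])/5+[330,205]-.4
s1=lambda p:(np.array(p)-[0,335])/4+[315,200]-.4
s2=lambda p:(np.array(p)-[370,335])/5+[190,155]-.4
print("plate",ray("top",[t1(p) for p in[(31,28),(241,15),(44,324),(256,308)]],5).round(1).tolist())
print("plate scene",ray("scene",[s1(p) for p in[(320,483),(250,455),(30,577)]],5).round(1).tolist())
print("barrel ends z111",ray("top",[t1(p) for p in[(46,165),(203,150),(110,152)]],111).round(1).tolist())
def fit(obs,x0):
    f=lambda v:np.concatenate([ (proj(n,[[v[0]+np.cos(v[2])*a-np.sin(v[2])*b, v[1]+np.sin(v[2])*a+np.cos(v[2])*b, z]])[0]-q) for n,(a,b,z),q in obs])
    r=least_squares(f,x0); return r.x,np.abs(r.fun).max(),r.fun.reshape(-1,2).round(1).tolist()
c=[("top",(0,-28,56),t2((425,135))),("top",(0,28,56),t2((458,255))),("top",(-135,-28,56),t2((703,70))),("top",(-135,28,56),t2((730,188))),
 ("top",(40,-28,3),t2((328,160))),("top",(40,28,3),t2((355,275)))]
c=[(n,(a,-b,z),q) for n,(a,b,z),q in c]
c2=[("scene",(0,-28,56),s2((614,463))),("scene",(0,28,56),s2((653,408))),("scene",(-135,-28,56),s2((412,410))),("scene",(-135,28,56),s2((458,368))),("scene",(40,-28,3),s2((682,553))),("scene",(0,-28,0),s2((616,536)))]
# facing +y: its local y(left) is -x world
for C in (c,c2,):
  for s in(1,-1):
    print("carton",fit([(n,(a,s*b,z),q) for n,(a,b,z),q in C],[450,-200,1.57]))
print("nose centre", ray("top",[t2((334,224)),t2((442,204))],[14,14]).round(1).tolist(), ray("scene",[s2((708,504))],14).round(1))
for name,mx,th in(("mouth at -y side (right)",1,1.57),("mouth +y (left)",-1,-1.57)):
  pl=[(-20,110)] 
  L,Rr=(110,-20) if mx==1 else (-20,110)
  # facing +y: local y = -world x ; top rows of picture = +x world
  u=-90*mx
  H=[("top",(L,u,5),t1((31,28))),("top",(Rr,u,5),t1((241,15))),("top",(L,-u,5),t1((44,324))),("top",(Rr,-u,5),t1((256,308)))]
  Lb,Rb=(80,0) if mx==1 else (0,80)
  v,e,f=fit(H,[430,200,th]); print(name,v,e,f)
  P=lambda a,b,z:[v[0]+np.cos(v[2])*a-np.sin(v[2])*b, v[1]+np.sin(v[2])*a+np.cos(v[2])*b, z]
  print(((proj("top",[P(Lb,0,111),P(Rb,0,111)])-[160,195]+.4)*4).round(0), ((proj("scene",[P(Lb,0,111),P(Rb,0,111)])-[315,200]+.4)*4+[0,335]).round(0))
E
python3 m.py
```

```text
plate [[596.7, 254.3, 5.0], [602.3, 123.0, 5.0], [414.1, 244.3, 5.0], [422.1, 114.2, 5.0]]
plate scene [[417.8, 246.1, 5.0], [418.9, 195.6, 5.0], [603.3, 125.8, 5.0]]
barrel ends z111 [[504.3, 216.1, 111.0], [511.2, 128.2, 111.0], [510.9, 180.2, 111.0]]
carton (array([ 482.50493214, -220.35095888,    1.77490312]), np.float64(23.970214764642492), [[5.9, 23.4], [-6.4, -24.0], [5.7, 23.5], [-5.6, -23.3], [5.7, 22.5], [-5.1, -22.8]])
carton (array([ 482.11489184, -220.33678298,    1.7785617 ]), np.float64(0.6762041893491642), [[0.2, 0.2], [-0.7, -0.4], [-0.3, 0.3], [0.2, -0.2], [0.3, 0.4], [0.3, -0.3]])
carton (array([ 479.92495796, -219.55452375,    1.78119151]), np.float64(0.9071344020833578), [[0.1, 0.1], [0.3, 0.8], [-0.1, 0.4], [-0.3, -0.9], [-0.5, -0.7], [0.6, 0.3]])
carton (array([ 499.98364914, -216.06409461,    1.69566412]), np.float64(14.68938113196458), [[5.7, -6.4], [-11.7, 14.7], [8.1, -7.6], [-11.5, 10.2], [4.2, -6.7], [6.0, -6.3]])
nose centre [[470.5, -175.3, 14.0], [479.1, -228.2, 14.0]] [[ 464.6 -177.8   14. ]]
mouth at -y side (right) [511.10712444 138.97536389   1.62268928] 0.5808493246890407 [[0.3, 0.6], [-0.3, 0.1], [0.1, -0.6], [-0.1, -0.1]]
[[ 41. 160.]
 [184. 150.]] [[253. 425.]
 [133. 381.]]
mouth +y (left) [506.43885472 228.85421154  -1.51890338] 0.580849313542501 [[0.3, 0.6], [-0.3, 0.1], [0.1, -0.6], [-0.1, -0.1]]
[[ 23. 161.]
 [166. 152.]] [[269. 431.]
 [147. 386.]]
```

Plate fit: the mouth faces -y at (511,139,75) with bore yaw 1.623. The carton mouth is at (481,-220) with yaw 1.777, and the nose sticks out about 46 mm, as it should. Next I'll work out the relative move to the grip.

```bash
cat > rel.py <<'E'
# usage: rel.py x y z yaw(tool x dir) pitch(nose-up tilt about tool y)
import sys
from h import *
def Rt(yaw,p=0): 
    x=[np.cos(yaw)*np.cos(p),np.sin(yaw)*np.cos(p),np.sin(p)]; y=[np.sin(yaw),-np.cos(yaw),0]
    return R.from_matrix(np.c_[x,y,np.cross(x,y)])
def st():
    o=ctrl.get_obs(); return np.array(o["ee_pos"]),R.from_rotvec(o["orientation"]),o
if __name__=="__main__":
    p,r,o=st(); a=list(map(float,sys.argv[1:])); t=Rt(a[3],a[4] if len(a)>4 else 0)
    print("shift",r.inv().apply(np.array(a[:3])-p).round(1),"rot",(r.inv()*t).as_rotvec().round(4), "now",p.round(1),"t",round(o["t"],2), r.as_matrix()[:,0].round(3))
E
python3 rel.py 473.4 -191 140 1.755; python3 rel.py 473.4 -191 8 1.755
```

```text
shift [-505.6 -696.1   82.6] rot [ 0.0000e+00 -1.0000e-04  1.1428e+00] now [150.8 606.5 222.7] t 0.9 [-0.97   0.241  0.   ]
shift [-505.6 -696.1  214.6] rot [ 0.0000e+00 -1.0000e-04  1.1428e+00] now [150.8 606.5 222.7] t 0.9 [-0.97   0.241  0.   ]
```

```bash
python3 -m creep '[{"translation":[-505.6,-696.1,82.6],"angular":[0,0,1.143],"jaw":1},{"translation":[-505.6,-696.1,82.6],"angular":[0,0,1.143],"jaw":1},{"translation":[-505.6,-696.1,82.6],"angular":[0,0,1.143],"jaw":1},{"translation":[-505.6,-696.1,82.6],"angular":[0,0,1.143],"jaw":1},{"translation":[-505.6,-696.1,82.6],"angular":[0,0,1.143],"jaw":1},{"translation":[-505.6,-696.1,82.6],"angular":[0,0,1.143],"jaw":1},{"translation":[-505.6,-696.1,82.6],"angular":[0,0,1.143],"jaw":1},{"translation":[-505.6,-696.1,82.6],"angular":[0,0,1.143],"jaw":1}]'; python3 rel.py 473.4 -191 100 1.755
```

```text
t: 1.9
ee_pos: [338.3, 143.5, 175.2]
orientation: [2.007, 2.416, 0.002]
ft_force: [0.8, 0.3, -0.3]
width: 88.0
grasp_force: 0.0
shift [-353.6   71.4   75.2] rot [ 0.0017 -0.0003  0.0001] now [338.3 143.5 175.2] t 1.9 [-0.183  0.983  0.   ]
```

```bash
python3 -m creep '[{"translation":[-353.6,71.4,75.2],"angular":[0.0017,0,0],"jaw":1},{"translation":[-353.6,71.4,75.2],"angular":[0.0017,0,0],"jaw":1},{"translation":[-353.6,71.4,75.2],"angular":[0.0017,0,0],"jaw":1},{"translation":[-353.6,71.4,75.2],"angular":[0.0017,0,0],"jaw":1},{"translation":[-353.6,71.4,75.2],"angular":[0.0017,0,0],"jaw":1},{"translation":[-353.6,71.4,75.2],"angular":[0.0017,0,0],"jaw":1},{"translation":[-353.6,71.4,75.2],"angular":[0.0017,0,0],"jaw":1},{"translation":[-353.6,71.4,75.2],"angular":[0.0017,0,0],"jaw":1}]'; python3 rel.py 473.4 -191 8 1.755
```

```text
t: 2.9
ee_pos: [471.7, -189.1, 99.5]
orientation: [-2.007, -2.414, 0.002]
ft_force: [0.4, -0.1, -0.1]
width: 87.5
grasp_force: 0.0
shift [-2.3  1.6 91.5] rot [-0.0027 -0.0008 -0.0009] now [ 471.7 -189.1   99.5] t 2.9 [-0.182  0.983  0.001]
```

```bash
python3 -m creep '[{"translation":[-2.3,1.6,45],"angular":[-0.003,0,0],"jaw":1},{"translation":[-2.3,1.6,75],"angular":[-0.003,0,0],"jaw":1},{"translation":[-2.3,1.6,91],"angular":[-0.003,0,0],"jaw":1},{"translation":[-2.3,1.6,91.5],"angular":[-0.003,0,0],"jaw":1},{"translation":[-2.3,1.6,91.5],"angular":[-0.003,0,0],"jaw":0.5},{"translation":[-2.3,1.6,91.5],"angular":[-0.003,0,0],"jaw":0},{"translation":[-2.3,1.6,91.5],"angular":[-0.003,0,0],"jaw":0},{"translation":[-2.3,1.6,91.5],"angular":[-0.003,0,0],"jaw":0}]'; python3 rel.py 473.4 -191 8 1.755; python3 - <<'E'
from h import *
a=ctrl.get_image("top")[:,:,::-1][190:280,310:440]; b=ctrl.get_image("scene")[:,:,::-1][110:230,170:300]
cv2.imwrite('pics/g.png',np.hstack([cv2.resize(a,(390,270)),cv2.resize(b,(390,360))[:270]]))
E
```

```text
t: 3.9
ee_pos: [474.4, -191.6, 8.6]
orientation: [2.007, 2.415, 0.002]
ft_force: [0.6, 0.1, -0.1]
width: 51.3
grasp_force: 0.0
shift [ 0.8 -0.9  0.6] rot [ 0.0019  0.0004 -0.0003] now [ 474.4 -191.6    8.6] t 3.9 [-0.183  0.983 -0.   ]
```

View pics/g.png

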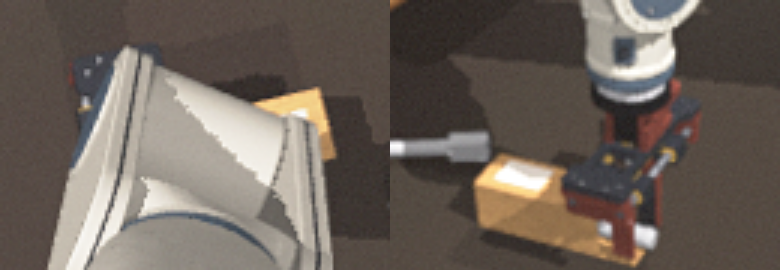

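The fingers straddle the nose in front of the carton, so I'll finish closing.

```bash
python3 -m creep '[{"translation":[0,0,0],"angular":[0,0,0],"jaw":0},{"translation":[0,0,0],"angular":[0,0,0],"jaw":0},{"translation":[0,0,0],"angular":[0,0,0],"jaw":0},{"translation":[0,0,0],"angular":[0,0,0],"jaw":0},{"translation":[0,0,0],"angular":[0,0,0],"jaw":0},{"translation":[0,0,0],"angular":[0,0,0],"jaw":0},{"translation":[0,0,0],"angular":[0,0,0],"jaw":0},{"translation":[0,0,0],"angular":[0,0,0],"jaw":0}]'; python3 rel.py 438.8 -18.2 8 1.755;
```

```text
t: 5.0
ee_pos: [474.4, -191.5, 8.2]
orientation: [2.007, 2.415, 0.002]
ft_force: [2.4, 2.4, -0.6]
width: 21.3
grasp_force: 29.9
shift [176.9  -3.2   0.2] rot [ 0.0015  0.0001 -0.0001] now [ 474.4 -191.5    8.2] t 5.0 [-0.183  0.983 -0.   ]
```

```bash
python3 -m creep '[{"translation":[8,0,-1],"angular":[0,0,0],"jaw":0},{"translation":[28,-0.5,-1],"angular":[0,0,0],"jaw":0},{"translation":[54,-1,-1],"angular":[0,0,0],"jaw":0},{"translation":[82,-2,-1],"angular":[0,0,0],"jaw":0},{"translation":[110,-2,-1],"angular":[0,0,0],"jaw":0},{"translation":[138,-3,-1],"angular":[0,0,0],"jaw":0},{"translation":[162,-3,-1],"angular":[0,0,0],"jaw":0},{"translation":[176,-3,-1],"angular":[0,0,0],"jaw":0}]'; python3 - <<'E'
from h import *
a=ctrl.get_image("top")[:,:,::-1][180:290,200:430]; b=ctrl.get_image("scene")[:,:,::-1][110:250,170:350]
cv2.imwrite('pics/g2.png',np.hstack([cv2.resize(a,(460,220)),cv2.resize(b,(334,260))[:220]]))
print(ctrl.get_obs()["ft_force"])
E
```

```text
t: 6.0
ee_pos: [437.6, -17.7, 9.0]
orientation: [-2.007, -2.417, 0.0]
ft_force: [0.6, -3.4, -3.7]
width: 21.1
grasp_force: 30.0
[-1.41627112  3.11153465 -2.66232711]
```

View pics/g2.png

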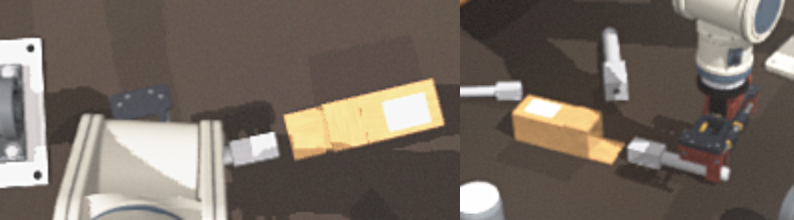

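The shaft is fully out and past the flap. I'll lower it, release and lift away.

```bash
python3 -m creep '[{"translation":[0,0,2.5],"angular":[0,0,0],"jaw":0},{"translation":[0,0,4],"angular":[0,0,0],"jaw":0},{"translation":[0,0,4],"angular":[0,0,0],"jaw":0.15},{"translation":[0,0,4],"angular":[0,0,0],"jaw":0.3},{"translation":[0,0,4],"angular":[0,0,0],"jaw":0.5},{"translation":[0,0,4],"angular":[0,0,0],"jaw":0.6},{"translation":[0,0,4],"angular":[0,0,0],"jaw":0.6},{"translation":[0,0,4],"angular":[0,0,0],"jaw":0.6}]'
python3 -m creep '[{"translation":[0,0,-30],"angular":[0,0,0],"jaw":0.6},{"translation":[0,0,-80],"angular":[0,0,0],"jaw":0.6},{"translation":[0,60,-130],"angular":[0,0,0],"jaw":0.6},{"translation":[0,120,-170],"angular":[0,0,0],"jaw":0.6},{"translation":[0,180,-170],"angular":[0,0,0],"jaw":0.6},{"translation":[0,240,-170],"angular":[0,0,0],"jaw":0.6},{"translation":[0,240,-170],"angular":[0,0,0],"jaw":0.6},{"translation":[0,240,-170],"angular":[0,0,0],"jaw":0.6}]'
python3 - <<'E'
from h import *
a=ctrl.get_image("top")[:,:,::-1][200:280,230:390]
ctrl.get_image("scene")
for n in("top","scene"): print([(np.round(d["rect"]).tolist(),round(d["score"],2)) for d in ctrl.look_for(n,"shaft")])
cv2.imwrite('pics/g3.png',cv2.resize(a,None,fx=5,fy=5,interpolation=cv2.INTER_CUBIC))
E
```

```text
t: 7.1
ee_pos: [439.1, -19.0, 5.2]
orientation: [2.007, 2.415, 0.002]
ft_force: [-0.4, -0.0, 0.1]
width: 52.5
grasp_force: 0.0
t: 8.1
ee_pos: [675.3, 25.2, 174.8]
orientation: [2.007, 2.416, 0.001]
ft_force: [0.2, 0.8, -0.2]
width: 52.9
grasp_force: 0.0
[([442.0, 228.0, 485.0, 264.0], 0.94), ([379.0, 293.0, 446.0, 370.0], 0.73), ([285.0, 249.0, 342.0, 265.0], 0.56)]
[([164.0, 154.0, 206.0, 166.0], 0.74), ([284.0, 194.0, 314.0, 209.0], 0.57), ([248.0, 126.0, 261.0, 167.0], 0.56)]
```

View pics/g3.png

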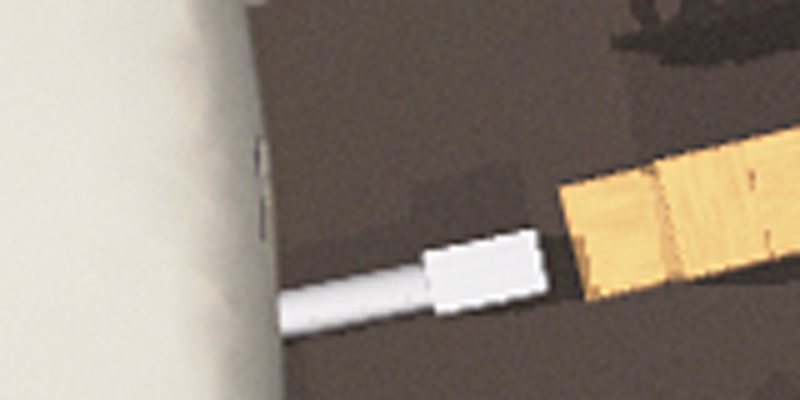

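The square end is in clear view, with its top corners in the crop at (425,253), (535,230), (547,290) and (435,314).

```bash
python3 - <<'E'
from h import *
P=ray("top",np.array([(425,253),(535,230),(547,290),(435,314)])/5+[230,200]-.4,30)
print(P.round(1).tolist()); sh=(P[0]+P[3])/2; tl=(P[1]+P[2])/2; d=sh-tl; L=np.linalg.norm(d); print(sh.round(1),tl.round(1),L,np.linalg.norm(P[0]-P[3]),np.arctan2(d[1],d[0]))
Q=ray("top",np.array([(350,277),(355,323)])/5+[230,200]-.4,[19,15]);print(Q.round(1))
u=d/L; print("nose est",(sh+110*u).round(1),"grip",(sh-16*u).round(1))
E
python3 rel.py 451 -122 90 1.75
```

```text
[[469.5, -106.8, 30.0], [479.4, -159.7, 30.0], [450.7, -164.6, 30.0], [440.4, -110.9, 30.0]]
[ 454.9 -108.9   30. ] [ 465.1 -162.2   30. ] 54.245841641439746 29.33430343419709 1.7585368363617189
[[458.9 -71.1  19. ]
 [436.9 -73.2  15. ]]
nose est [434.4  -0.8  30. ] grip [ 457.9 -124.6   30. ]
shift [-103.5 -245.5   85.2] rot [ 0.     -0.0002  0.0045] now [673.5  24.6 175.3] t 8.3 [-0.183  0.983  0.   ]
```

```bash
python3 rel.py 458 -124.5 60 1.757; python3 -c "
from rel import *
p,r,o=st(); print(np.linalg.norm(p-[458,-124.5,60]))"
```

```text
shift [-107.3 -239.1  115.2] rot [ 0.     -0.0002 -0.0025] now [673.5  24.6 175.3] t 8.3 [-0.183  0.983  0.   ]
286.2751134580689
```

```bash
python3 -m creep '[{"translation":[-107,-239,115],"angular":[0,0,-0.0025],"jaw":0.6},{"translation":[-107,-239,115],"angular":[0,0,-0.0025],"jaw":0.6},{"translation":[-107,-239,115],"angular":[0,0,-0.0025],"jaw":0.6},{"translation":[-107,-239,115],"angular":[0,0,-0.0025],"jaw":0.6},{"translation":[-107,-239,115],"angular":[0,0,-0.0025],"jaw":0.6},{"translation":[-107,-239,115],"angular":[0,0,-0.0025],"jaw":0.6},{"translation":[-107,-239,115],"angular":[0,0,-0.0025],"jaw":0.6},{"translation":[-107,-239,115],"angular":[0,0,-0.0025],"jaw":0.6}]'; python3 rel.py 458 -124.5 3.5 1.757
```

```text
t: 9.3
ee_pos: [461.2, -123.7, 61.0]
orientation: [2.002, 2.417, 0.003]
ft_force: [-0.8, 0.1, 0.4]
width: 52.7
grasp_force: 0.0
shift [-0.1 -3.5 57.5] rot [0.0034 0.001  0.0013] now [ 461.2 -123.7   61. ] t 9.3 [-0.186  0.982 -0.001]
```

```bash
python3 -m creep '[{"translation":[0,0,30],"angular":[0,0,0],"jaw":0.6},{"translation":[0,0,50],"angular":[0,0,0],"jaw":0.6},{"translation":[0,0,56.5],"angular":[0,0,0],"jaw":0.6},{"translation":[0,0,56.5],"angular":[0,0,0],"jaw":0.4},{"translation":[0,0,56.5],"angular":[0,0,0],"jaw":0},{"translation":[0,0,56.5],"angular":[0,0,0],"jaw":0},{"translation":[0,0,56.5],"angular":[0,0,0],"jaw":0},{"translation":[0,0,56.5],"angular":[0,0,0],"jaw":0}]'; python3 rel.py 458 -124.5 3.5 1.757
```

```text
t: 10.3
ee_pos: [459.5, -124.1, 4.3]
orientation: [2.004, 2.418, 0.002]
ft_force: [-2.5, -1.4, 6.1]
width: 29.9
grasp_force: 30.0
shift [-0.1 -1.6  0.8] rot [0.0014 0.0002 0.0004] now [ 459.5 -124.1    4.3] t 10.3 [-0.185  0.983 -0.   ]
```

```bash
python3 rel.py 459 -124.1 66 1.757 0.035;python3 rel.py 519 -16.5 66 1.623 0.035
```

```text
shift [  0.1  -0.5 -61.7] rot [0.0014 0.0352 0.0004] now [ 459.5 -124.1    4.3] t 10.3 [-0.185  0.983 -0.   ]
shift [ 94.7  78.5 -61.6] rot [-0.0009  0.035   0.1344] now [ 459.5 -124.1    4.3] t 10.3 [-0.185  0.983 -0.   ]
```

```bash
python3 -m creep '[{"translation":[0,0,-12],"angular":[0,0,0],"jaw":0},{"translation":[0,0,-32],"angular":[0,0.01,0],"jaw":0},{"translation":[0,0,-52],"angular":[0,0.025,0],"jaw":0},{"translation":[15,12,-61.7],"angular":[0,0.035,0.02],"jaw":0},{"translation":[45,36,-61.7],"angular":[0,0.035,0.06],"jaw":0},{"translation":[75,62,-61.7],"angular":[0,0.035,0.11],"jaw":0},{"translation":[92,76,-61.7],"angular":[0,0.035,0.132],"jaw":0},{"translation":[94.7,78.5,-61.7],"angular":[0,0.035,0.1344],"jaw":0}]'; python3 - <<'E'
from h import *
ctrl.get_image("top");ctrl.get_image("top")
a=ctrl.get_image("top")[:,:,::-1][195:275,165:295]
b=ctrl.get_image("scene")[:,:,::-1][190:290,270:400]
cv2.imwrite('pics/g4.png',np.vstack([cv2.resize(x,None,fx=s,fy=s,interpolation=cv2.INTER_CUBIC)[:300,:650] for x,s in((a,5),(b,5))]))
o=ctrl.get_obs(); print(o["ee_pos"],R.from_rotvec(o["orientation"]).as_matrix()[:,0],o["ft_force"],o["moment"],o["width"])
E
```

```text
t: 11.3
ee_pos: [519.4, -15.3, 65.6]
orientation: [-2.142, -2.262, -0.036]
ft_force: [-0.4, 0.3, -8.6]
width: 29.7
grasp_force: 30.0
[518.28038062 -16.92081559  65.3660558 ] [-0.05187688  0.99803865  0.03503787] [-0.05847429  0.25117662 -6.85213724] [-0.36429738  0.04626313  0.04992996] 30.323814575105448
```

View pics/g4.png

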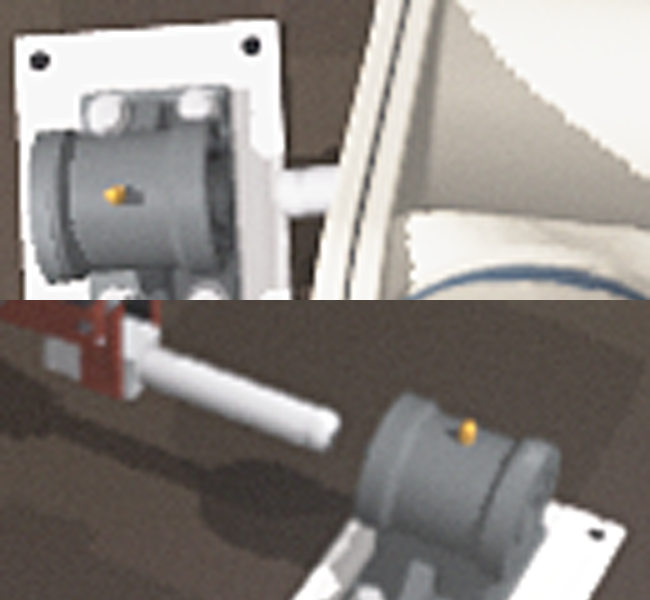

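```bash
cat > ov.py <<'E'
from rel import *
import sys
def overlay(f,gx=15.5,gz=11.2,pr=0.0,M=(511.1,139,75),yaw=1.6227,top=(165,195,295,255),sc=(270,190,400,250)):
    p,r,o=st(); m=r.as_matrix(); c,s=np.cos(pr),np.sin(pr)
    x=m[:,0]*c+m[:,2]*s; z=-m[:,2]*c+m[:,0]*s; sh=p+gx*m[:,0]-gz*m[:,2]; nose=sh+110*x; y=m[:,1]
    u=np.array([np.cos(yaw),np.sin(yaw),0]); l=np.array([-u[1],u[0],0]); M=np.array(M,float)
    th=np.linspace(0,2*np.pi,60); C=lambda o,a,b,rr:[o+rr*(np.cos(t)*a+np.sin(t)*b) for t in th]
    k=np.array([0,0,1.]); cur=[(C(M,l,k,36),(0,0,255)),(C(M+80*u,l,k,36),(0,0,255)),(C(nose,y,z,11),(0,255,0)),(C(sh,y,z,11),(0,255,0))]
    out=[]
    for n,b in(("top",top),("scene",sc)):
        im=cv2.resize(ctrl.get_image(n)[b[1]:b[3],b[0]:b[2],::-1],None,fx=5,fy=5,interpolation=cv2.INTER_CUBIC)
        for P,col in cur:
            q=((proj(n,P)-b[:2]+.5)*5).astype(int); cv2.polylines(im,[q],True,col,1)
        out.append(im)
    cv2.imwrite('pics/'+f,np.vstack(out)); d=nose-M
    print("nose in mouth frame",np.round([d@u,d@l,d[2]],1),"ft",o["ft_force"].round(1),"p",p.round(1))
if __name__=="__main__": overlay(sys.argv[1])
E
python3 ov.py o1.png
```

```text
nose in mouth frame [-31.1   0.9   6. ] ft [-0.1  0.3 -6.9] p [518.3 -16.9  65.4]
```

View pics/o1.png

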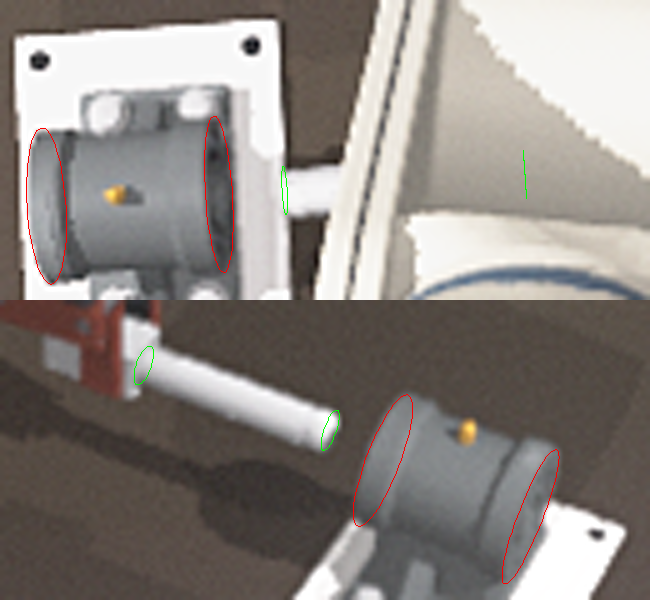

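Barrel outlines match the model. Next I'll measure the shank's actual pitch and height from its edges in the scene view.

```bash
cat > edge.py <<'E'
from rel import *
from scipy.optimize import least_squares
def edges(n,A,B,half=9):
    """subpixel both-side edges along the shank between projected axis points A,B"""
    g=cv2.cvtColor(ctrl.get_image(n),cv2.COLOR_RGB2GRAY).astype(np.float32)
    res=[]
    a,b=proj(n,[A,B]); t=(b-a)/np.linalg.norm(b-a); nn=np.array([-t[1],t[0]]); s=np.arange(-half,half+.01,.1)
    for k in np.linspace(0,1,25):
        q=a+k*(b-a)+s[:,None]*nn
        v=cv2.GaussianBlur(cv2.remap(g,q[:,0].astype(np.float32).reshape(1,-1),q[:,1].astype(np.float32).reshape(1,-1),cv2.INTER_LINEAR),(1,1),0)[0]
        d=np.gradient(cv2.blur(v.reshape(1,-1),(9,1))[0]); i=np.argmax(d);j=np.argmin(d); res.append((s[i],s[j]))
    return np.array(res),t,nn
if __name__=="__main__":
    p,r,o=st(); m=r.as_matrix()
    sh=p+15.5*m[:,0]-11.2*m[:,2]; A=sh+20*m[:,0];B=sh+100*m[:,0]
    e,t,nn=edges("scene",A,B)
    print(e[::3].round(1).tolist(),nn)
    mid=np.median(e[:9].mean(1)),np.median(e[-9:].mean(1)); print("mid offset px near shoulder, near nose",mid,"width",np.median(e[:,1]-e[:,0]))
    # predicted width & px per mm of height
    for P in(A,B):
        print((proj("scene",[P+[0,0,1],P+[1,0,0]])-proj("scene",[P]))@nn)
E
python3 edge.py
```

```text
[[-4.6, 3.8], [-3.9, 2.7], [-4.0, 3.4], [-4.2, 3.4], [-4.2, 4.0], [-3.6, 3.9], [-3.7, 4.4], [-3.9, 4.6], [-3.2, 4.4]] [-0.32909811  0.94429573]
mid offset px near shoulder, near nose (np.float64(-0.40000000000003055), np.float64(0.3499999999999668)) width 7.599999999999973
[-0.27608122  0.25163807]
[-0.28399254  0.25887153]
```

```bash
cat > tgt.py <<'E'
# tgt.py depth dyaw lat z : nose centre at depth past mouth, shaft yawed dyaw
from rel import *
def tgt(depth,dyaw,lat=0,z=62.6,pitch=0.04,L=127,M=(511.1,139),yaw=1.6227):
    u=np.array([np.cos(yaw),np.sin(yaw)]);l=np.array([-u[1],u[0]]); n=np.array(M)+depth*u+lat*l
    a=yaw+dyaw; q=n-L*np.array([np.cos(a),np.sin(a)])
    p,r,o=st(); print("shift",r.inv().apply(np.r_[q,z]-p).round(1),"rot",(r.inv()*Rt(a,pitch)).as_rotvec().round(4),"target",q.round(1))
p,r,o=st(); m=r.as_matrix(); u=np.array([np.cos(1.6227),np.sin(1.6227),0]);l=np.array([-u[1],u[0],0]); d=p+127*m[:,0]-[511.1,139,0]
print("t",round(o["t"],2),"p",p.round(1),"nose depth",round(d@u,1),"lat",round(d@l,1),"dyaw",round(np.arctan2(m[1,0],m[0,0])-1.6227,4),"toolxz",round(m[2,0],4),"ft",o["ft_force"].round(1),"mom",o["moment"].round(2),"w",round(o["width"],1),"q6",round(o["qpos"][5],2))
for a in sys.argv[1:]: tgt(*map(float,a.split(",")))
E
python3 tgt.py -12,0.11 4,0.11 5,0
```

```text
t 11.65 p [518.6 -17.1  65.5] nose depth -29.3 lat 0.5 dyaw -0.0007 toolxz 0.0351 ft [-1.2  0.1 -7.8] mom [-0.36  0.06  0.01] w 29.6 q6 -0.17
shift [17.9 14.5  3.5] rot [ 0.0026  0.0048 -0.1106] target [532.2   1.7]
shift [33.9 14.5  4. ] rot [ 0.0026  0.0048 -0.1106] target [531.4  17.7]
shift [34.1  0.5  4. ] rot [-0.0015  0.0049 -0.0007] target [517.4  17.2]
```

```bash
python3 -m creep '[{"translation":[8,7,1.5],"angular":[0,0.002,-0.05],"jaw":0},{"translation":[15,14,3],"angular":[0,0.005,-0.1],"jaw":0},{"translation":[18,14.5,3.5],"angular":[0,0.005,-0.11],"jaw":0},{"translation":[18,14.5,3.5],"angular":[0,0.005,-0.11],"jaw":0},{"translation":[18,14.5,3.5],"angular":[0,0.005,-0.11],"jaw":0},{"translation":[18,14.5,3.5],"angular":[0,0.005,-0.11],"jaw":0},{"translation":[22,14.5,3.6],"angular":[0,0.005,-0.11],"jaw":0},{"translation":[26,14.5,3.7],"angular":[0,0.005,-0.11],"jaw":0}]'; python3 tgt.py 4,0.11; python3 - <<'E'
import ov
ov.overlay('o2.png',gx=17,pr=-0.04)
E
```

```text
t: 12.65
ee_pos: [532.2, 10.7, 62.7]
orientation: [-2.016, -2.372, -0.044]
ft_force: [-0.4, 0.3, -7.7]
width: 29.8
grasp_force: 30.0
t 12.65 p [532.2  10.7  62.7] nose depth -3.1 lat -0.4 dyaw 0.11 toolxz 0.04 ft [-0.4  0.3 -7.7] mom [-0.34  0.01 -0.03] w 29.8 q6 -0.24
shift [7.  0.3 0.4] rot [ 0.003 -0.    -0.   ] target [531.4  17.7]
nose in mouth frame [-3.8 -0.5  8.4] ft [-0.4  0.3 -7.7] p [532.2  10.7  62.7]
```

View pics/o2.png

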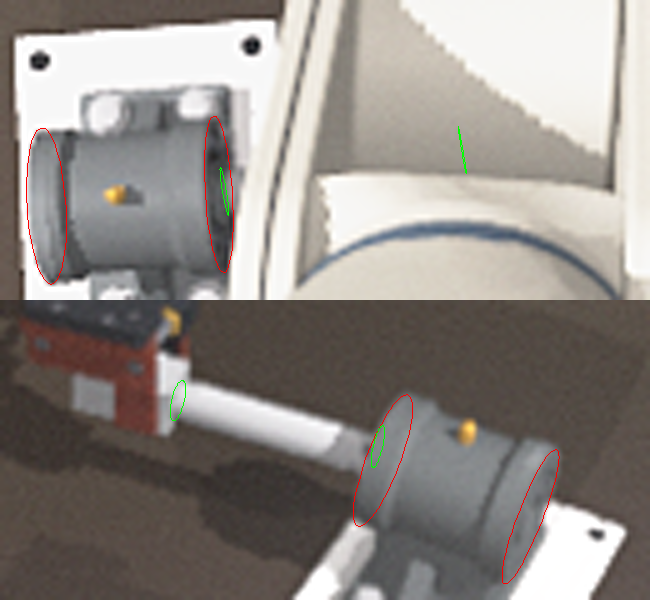

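The nose is at the mouth. The green outline was drawn with the pitch sign flipped, so the true nose sits lower, close to the bore centre. Advancing while tilted.

```bash
python3 -m creep '[{"translation":[1,0.2,0],"angular":[0,0,0],"jaw":0},{"translation":[2,0.3,0],"angular":[0,0,0],"jaw":0},{"translation":[3,0.3,0],"angular":[0,0,0],"jaw":0},{"translation":[4,0.3,0],"angular":[0,0,0],"jaw":0},{"translation":[5,0.3,0.1],"angular":[0,0,0],"jaw":0},{"translation":[6,0.3,0.1],"angular":[0,0,0],"jaw":0},{"translation":[7,0.3,0.1],"angular":[0,0,0],"jaw":0},{"translation":[7,0.3,0.1],"angular":[0,0,0],"jaw":0}]'; python3 tgt.py 7,0.11 6,0
```

```text
t: 13.75
ee_pos: [531.4, 17.5, 62.9]
orientation: [-2.016, -2.372, -0.044]
ft_force: [-0.0, 0.5, -8.3]
width: 29.9
grasp_force: 30.0
t 13.75 p [531.4  17.5  62.9] nose depth 3.7 lat 0.0 dyaw 0.1104 toolxz 0.04 ft [-0.   0.5 -8.3] mom [-0.33  0.01 -0.01] w 29.9 q6 -0.22
shift [3.1 0.3 0.4] rot [0.003  0.     0.0004] target [531.2  20.7]
shift [  2.9 -13.7   0.4] rot [-1.400e-03 -1.000e-04  1.103e-01] target [517.4  18.2]
```

```bash
python3 -m creep '[{"translation":[0.5,0,0],"angular":[0,0,0],"jaw":0},{"translation":[1,0,0],"angular":[0,0,0],"jaw":0},{"translation":[1.5,0,0],"angular":[0,0,0],"jaw":0},{"translation":[2,0,0],"angular":[0,0,0],"jaw":0},{"translation":[2.5,0,0],"angular":[0,0,0],"jaw":0},{"translation":[3,0,0],"angular":[0,0,0],"jaw":0},{"translation":[3.5,0,0],"angular":[0,0,0],"jaw":0},{"translation":[3.5,0,0],"angular":[0,0,0],"jaw":0}]'; python3 tgt.py 7,0.11 8,0
```

```text
t: 14.75
ee_pos: [530.9, 20.9, 63.0]
orientation: [-2.016, -2.372, -0.044]
ft_force: [-0.3, -0.1, -6.7]
width: 29.9
grasp_force: 30.0
t 14.75 p [530.9  20.9  63. ] nose depth 7.2 lat 0.4 dyaw 0.1103 toolxz 0.04 ft [-0.3 -0.1 -6.7] mom [-0.38 -0.02 -0.03] w 29.9 q6 -0.22
shift [-0.3  0.3  0.4] rot [0.0031 0.     0.0003] target [531.2  20.7]
shift [  1.4 -13.5   0.4] rot [-1.300e-03 -1.000e-04  1.102e-01] target [517.3  20.2]
```

No contact yet, so the nose is freely in the mouth. Straightening.

```bash
python3 -m creep '[{"translation":[0.2,-1.9,0],"angular":[0,0,0.016],"jaw":0},{"translation":[0.4,-3.8,0.1],"angular":[0,0,0.032],"jaw":0},{"translation":[0.6,-5.7,0.1],"angular":[0,0,0.047],"jaw":0},{"translation":[0.8,-7.7,0.2],"angular":[0,0,0.063],"jaw":0},{"translation":[1,-9.6,0.2],"angular":[0,0,0.079],"jaw":0},{"translation":[1.2,-11.5,0.2],"angular":[0,0,0.095],"jaw":0},{"translation":[1.4,-13.5,0.2],"angular":[-0.001,0,0.11],"jaw":0},{"translation":[1.4,-13.5,0.2],"angular":[-0.001,0,0.11],"jaw":0}]'; python3 tgt.py 25,0
```

```text
t: 15.75
ee_pos: [517.5, 20.1, 62.9]
orientation: [-2.143, -2.257, -0.043]
ft_force: [1.5, -1.3, -7.1]
width: 29.8
grasp_force: 30.0
t 15.75 p [517.5  20.1  62.9] nose depth 7.8 lat -0.2 dyaw -0.0003 toolxz 0.0402 ft [ 1.5 -1.3 -7.1] mom [-0.36 -0.14 -0.15] w 29.8 q6 -0.11
shift [17.1 -0.2  1. ] rot [ 0.0003 -0.0002 -0.0003] target [516.4  37.1]
```

```bash
python3 -m creep '[{"translation":[2,0,0.1],"angular":[0,0,0],"jaw":0},{"translation":[4,0,0.2],"angular":[0,0,0],"jaw":0},{"translation":[6,0,0.2],"angular":[0,0,0],"jaw":0},{"translation":[8,0,0.3],"angular":[0,0,0],"jaw":0},{"translation":[10,0,0.4],"angular":[0,0,0],"jaw":0},{"translation":[12,0,0.5],"angular":[0,0,0],"jaw":0},{"translation":[14,0,0.6],"angular":[0,0,0],"jaw":0},{"translation":[16,0,0.6],"angular":[0,0,0],"jaw":0}]'; python3 tgt.py 45,0
```

```text
t: 16.75
ee_pos: [516.6, 36.2, 62.9]
orientation: [-2.143, -2.257, -0.043]
ft_force: [2.6, -2.1, -6.1]
width: 30.0
grasp_force: 30.0
t 16.75 p [516.6  36.2  62.9] nose depth 23.9 lat -0.2 dyaw 0.0001 toolxz 0.0401 ft [ 2.6 -2.1 -6.1] mom [-0.44 -0.3  -0.23] w 30.0 q6 -0.08
shift [21.  -0.2  1.2] rot [-0.     -0.0001  0.0001] target [515.4  57.1]
```

```bash
python3 -m creep '[{"translation":[3,0.2,0.1],"angular":[0,0,0],"jaw":0},{"translation":[7,0.3,0.3],"angular":[0,0,0],"jaw":0},{"translation":[11,0.4,0.4],"angular":[0,0,0],"jaw":0},{"translation":[15,0.4,0.6],"angular":[0,0,0],"jaw":0},{"translation":[19,0.4,0.8],"angular":[0,0,0],"jaw":0},{"translation":[23,0.4,0.9],"angular":[0,0,0],"jaw":0},{"translation":[27,0.4,1.1],"angular":[0,0,0],"jaw":0},{"translation":[30,0.4,1.2],"angular":[0,0,0],"jaw":0}]'; python3 tgt.py 80,0
```

```text
t: 17.75
ee_pos: [515.3, 66.3, 62.9]
orientation: [-2.142, -2.257, -0.043]
ft_force: [0.8, -2.9, -4.4]
width: 30.0
grasp_force: 30.0
t 17.75 p [515.3  66.3  62.9] nose depth 54.1 lat -0.4 dyaw 0.0004 toolxz 0.04 ft [ 0.8 -2.9 -4.4] mom [-0.56 -0.16 -0.11] w 30.0 q6 -0.02
shift [25.8 -0.4  1.3] rot [-0.0003 -0.      0.0004] target [513.5  92.1]
```

```bash
python3 -m creep '[{"translation":[4,0,0.1],"angular":[0,0,0],"jaw":0},{"translation":[9,0,0.3],"angular":[0,0,0],"jaw":0},{"translation":[14,0,0.5],"angular":[0,0,0],"jaw":0},{"translation":[19,0,0.7],"angular":[0,0,0],"jaw":0},{"translation":[25,0,1],"angular":[0,0,0],"jaw":0},{"translation":[31,0,1.2],"angular":[0,0,0],"jaw":0},{"translation":[36,0,1.4],"angular":[0,0,0],"jaw":0},{"translation":[40,0,1.6],"angular":[0,0,0],"jaw":0}]'; python3 tgt.py 108,0
```

```text
t: 18.75
ee_pos: [513.3, 106.3, 63.0]
orientation: [-2.142, -2.258, -0.043]
ft_force: [1.2, -6.2, 0.3]
width: 29.5
grasp_force: 30.0
t 18.75 p [513.3 106.3  63. ] nose depth 94.1 lat -0.4 dyaw 0.0005 toolxz 0.0399 ft [ 1.2 -6.2  0.3] mom [-0.87 -0.16 -0.02] w 29.5 q6 0.06
shift [13.8 -0.5  0.9] rot [-0.0002  0.0001  0.0005] target [512.1 120. ]
```

```bash
python3 -m creep '[{"translation":[2,0,0.1],"angular":[0,0,0],"jaw":0},{"translation":[4,0,0.2],"angular":[0,0,0],"jaw":0},{"translation":[6,0,0.3],"angular":[0,0,0],"jaw":0},{"translation":[8,0,0.4],"angular":[0,0,0],"jaw":0},{"translation":[9,0,0.5],"angular":[0,0,0],"jaw":0},{"translation":[10,0,0.5],"angular":[0,0,0],"jaw":0},{"translation":[11,0,0.5],"angular":[0,0,0],"jaw":0},{"translation":[12,0,0.6],"angular":[0,0,0],"jaw":0}]'; python3 tgt.py 110,0
```

```text
t: 19.75
ee_pos: [512.7, 117.9, 63.0]
orientation: [-2.142, -2.258, -0.042]
ft_force: [0.2, -7.0, 1.9]
width: 29.8
grasp_force: 30.0
t 19.75 p [512.7 117.9  63. ] nose depth 105.7 lat -0.4 dyaw 0.0004 toolxz 0.0397 ft [ 0.2 -7.   1.9] mom [-1.11 -0.08 -0.05] w 29.8 q6 0.08
shift [ 4.2 -0.5  0.6] rot [-0.0002  0.0003  0.0004] target [512. 122.]
```

```bash
python3 -m creep '[{"translation":[0.6,0,0],"angular":[0,0,0],"jaw":0},{"translation":[1.2,0,0],"angular":[0,0,0],"jaw":0},{"translation":[1.8,0,0.1],"angular":[0,0,0],"jaw":0},{"translation":[2.4,0,0.1],"angular":[0,0,0],"jaw":0},{"translation":[3,0,0.1],"angular":[0,0,0],"jaw":0},{"translation":[3.5,0,0.1],"angular":[0,0,0],"jaw":0},{"translation":[4,0,0.2],"angular":[0,0,0],"jaw":0},{"translation":[4,0,0.2],"angular":[0,0,0],"jaw":0}]'; python3 tgt.py 110,0
```

```text
t: 20.75
ee_pos: [512.5, 121.8, 63.0]
orientation: [-2.142, -2.258, -0.042]
ft_force: [0.8, -7.2, 2.6]
width: 29.8
grasp_force: 30.0
t 20.75 p [512.5 121.8  63. ] nose depth 109.7 lat -0.4 dyaw 0.0005 toolxz 0.0397 ft [ 0.8 -7.2  2.6] mom [-1.11 -0.1  -0.03] w 29.8 q6 0.09
shift [ 0.2 -0.5  0.4] rot [-0.0002  0.0003  0.0005] target [512. 122.]
```

No shoulder contact yet. Continuing gently, watching for a force rise.

```bash
python3 -m creep '[{"translation":[0.5,0,0],"angular":[0,0,0],"jaw":0},{"translation":[1,0,0],"angular":[0,0,0],"jaw":0},{"translation":[1.3,0,0],"angular":[0,0,0],"jaw":0},{"translation":[1.6,0,0.1],"angular":[0,0,0],"jaw":0},{"translation":[1.9,0,0.1],"angular":[0,0,0],"jaw":0},{"translation":[2.2,0,0.1],"angular":[0,0,0],"jaw":0},{"translation":[2.5,0,0.1],"angular":[0,0,0],"jaw":0},{"translation":[2.5,0,0.1],"angular":[0,0,0],"jaw":0}]'; python3 tgt.py 110,0
```

```text
t: 21.75
ee_pos: [512.4, 123.5, 63.0]
orientation: [-2.143, -2.258, -0.041]
ft_force: [0.9, -12.5, 2.9]
width: 29.7
grasp_force: 30.0
t 21.75 p [512.4 123.5  63. ] nose depth 111.3 lat -0.4 dyaw 0.0007 toolxz 0.0386 ft [  0.9 -12.5   2.9] mom [-2.01 -0.14 -0.09] w 29.7 q6 0.09
shift [-1.5 -0.5  0.4] rot [-0.0003  0.0014  0.0007] target [512. 122.]
```

```bash
python3 -m creep '[{"translation":[0.5,0,0],"angular":[0,0,0],"jaw":0},{"translation":[1,0,0],"angular":[0,0,0],"jaw":0},{"translation":[1.5,0,0],"angular":[0,0,0],"jaw":0},{"translation":[1.5,0,0],"angular":[0,0,0],"jaw":0},{"translation":[1.5,0,0],"angular":[0,0,0],"jaw":0},{"translation":[1.5,0,0],"angular":[0,0,0],"jaw":0},{"translation":[1.5,0,0],"angular":[0,0,0],"jaw":0},{"translation":[1.5,0,0],"angular":[0,0,0],"jaw":0}]'; python3 tgt.py 110,0;  python3 - <<'E'
import ov
ov.overlay('o3.png',gx=13.5,pr=0.04,sc=(290,190,420,250))
E
```

```text
t: 22.75
ee_pos: [512.3, 123.6, 63.0]
orientation: [-2.143, -2.26, -0.039]
ft_force: [2.0, -22.0, 3.4]
width: 29.7
grasp_force: 30.0
t 22.75 p [512.3 123.6  63. ] nose depth 111.4 lat -0.3 dyaw 0.0011 toolxz 0.037 ft [  2.  -22.    3.4] mom [-3.44 -0.26 -0.04] w 29.7 q6 0.09
shift [-1.5 -0.4  0.4] rot [-0.0004  0.003   0.0011] target [512. 122.]
nose in mouth frame [107.6  -0.3  -0.6] ft [  2.  -22.    3.4] p [512.3 123.6  63. ]
```

View pics/o3.png

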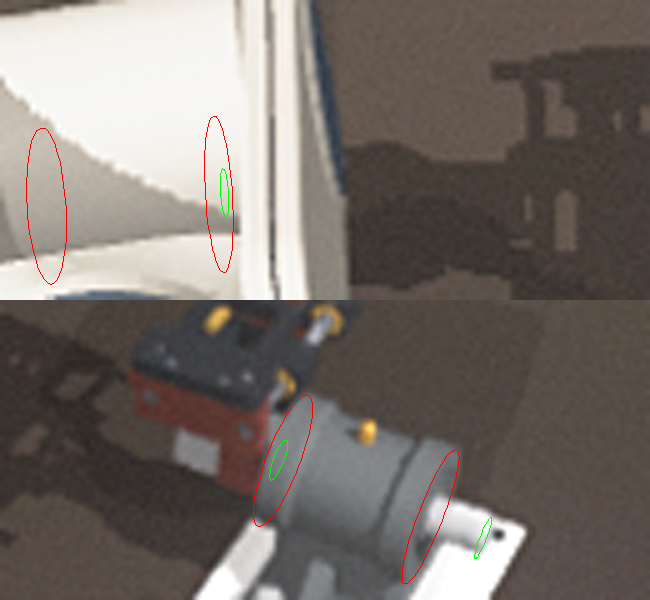

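It has reached a hard stop with the nose out at the far end. Relax, release and rise.

```bash
python3 -m creep '[{"translation":[-1.5,0.2,0],"angular":[0,0,0],"jaw":0},{"translation":[-1.5,0.2,0],"angular":[0,0,0],"jaw":0},{"translation":[-1.5,0.2,0],"angular":[0,0,0],"jaw":0.2},{"translation":[-1.5,0.2,0],"angular":[0,0,0],"jaw":0.4},{"translation":[-1.5,0.2,0],"angular":[0,0,0],"jaw":0.6},{"translation":[-1.5,0.2,0],"angular":[0,0,0],"jaw":0.7},{"translation":[-1.5,0.2,0],"angular":[0,0,0],"jaw":0.7},{"translation":[-1.5,0.2,0],"angular":[0,0,0],"jaw":0.7}]'
python3 -m creep '[{"translation":[-3,0,0],"angular":[0,0,0],"jaw":0.7},{"translation":[-3,0,-30],"angular":[0,0,0],"jaw":0.7},{"translation":[-10,0,-70],"angular":[0,0,0],"jaw":0.7},{"translation":[-50,0,-120],"angular":[0,0,0],"jaw":0.5},{"translation":[-110,0,-130],"angular":[0,0,0],"jaw":0.3},{"translation":[-170,0,-130],"angular":[0,0,0],"jaw":0},{"translation":[-220,0,-130],"angular":[0,0,0],"jaw":0},{"translation":[-220,0,-130],"angular":[0,0,0],"jaw":0}]'
python3 - <<'E'
import ov
from h import *
# shaft outlines home (green at shoulder/nose/tail) against mouth
u=np.array([np.cos(1.6227),np.sin(1.6227),0]);M=np.array([511.1,139,75]);l=np.array([-u[1],u[0],0]);k=np.array([0,0,1.])
th=np.linspace(0,6.283,60);out=[]
for n,b in(("top",(150,195,280,255)),("scene",(300,195,430,255))):
    im=cv2.resize(ctrl.get_image(n)[b[1]:b[3],b[0]:b[2],::-1],None,fx=5,fy=5,interpolation=cv2.INTER_CUBIC)
    for c,rr,col in((M,36,(0,0,255)),(M+110*u,11,(0,255,0))):
        cv2.polylines(im,[((proj(n,[c+rr*(np.cos(t)*l+np.sin(t)*k) for t in th])-b[:2]+.5)*5).astype(int)],True,col,1)
    for x in(-55,0):
        q=((proj(n,[M+x*u+15*l+15*k,M+x*u-15*l+15*k,M+x*u-15*l-15*k,M+x*u+15*l-15*k])-b[:2]+.5)*5).astype(int); cv2.polylines(im,[q],True,(0,255,0),1)
    out.append(im)
cv2.imwrite('pics/o4.png',np.vstack(out))
E
```

```text
t: 23.85
ee_pos: [512.4, 124.7, 62.7]
orientation: [-2.142, -2.257, -0.043]
ft_force: [1.1, 0.0, -0.7]
width: 61.5
grasp_force: 0.0
t: 24.85
ee_pos: [524.2, -103.3, 183.8]
orientation: [-2.148, -2.253, -0.043]
ft_force: [-0.4, 1.2, -0.0]
width: 15.2
grasp_force: 0.0
```

View pics/o4.png

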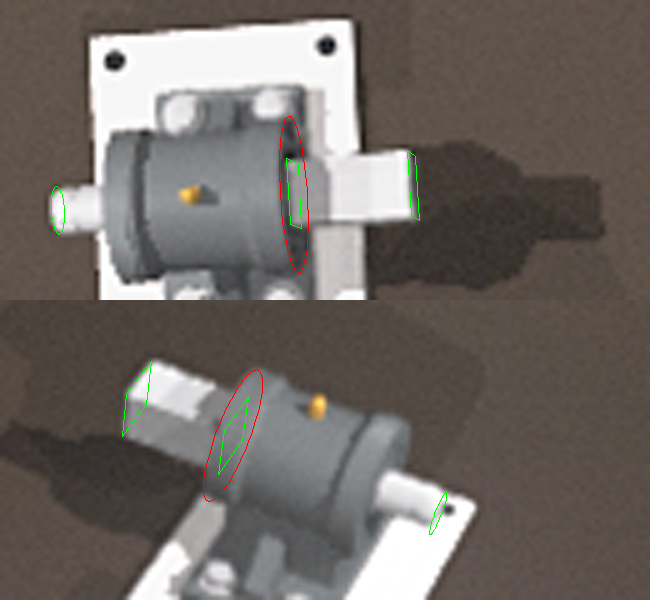

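The outlines drawn for the shaft fully home match the picture to within about 1 mm at both tail (top view 408–419) and nose (50). The gripper is clear, so I'm handing in.

```bash
python3 -c "
from workcell import ctrl
o=ctrl.get_obs();print(o['t'],o['qvel'].round(3),o['ft_force'].round(1));print(ctrl.close_job())"
```

```text
24.95 [ 0.032 -0.004  0.008  0.002 -0.001  0.002] [-0.   0.5  0.1]
the job is handed in; nothing more can be done
None
```

The shaft is home in the bearing housing and let go, and the job was handed in at about 25 s; the pictures showed it seated to within about 1 mm, but the hand-in returned no verdict.

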